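Lock the keeper strap of a bench tube bender with a linchpin

TASK

Lock the bending former onto the tube bender: swing the yellow keeper strap fully shut over the square spindle end, then push the brass-coloured linchpin from the wooden block down through the hole in the spindle end until its collar sits on the spindle, its ring standing outwards, away from the former; feel for the hole, do not ram the pin or wedge its ring. Then swing the sprung ring down over the spindle end until it has snapped right round it, let go, and leave the other things on the bench where they lie.

Things in the scene. Friction and masses are not known exactly. Their poses are not given: they have to be found in the camera images.
- spindle_top (a point): Point on the flat top of the bender's square steel spindle end, where the linchpin hole is when the spindle is at mid-play. The spindle has end play, stiff to move (10 N): the hole's centre is up to 3 mm off along +x or -x; feel for it. z: up along the hole, leaning 32 deg from vertical (pin goes in along -z); x: outwards along the spindle; y: to the strap's hinge. About 175 mm above the bench.
- former_face (a point): Centre of the front face of the aluminium former (grooved wheel, 110 mm across, 26 thick) on the bender's spindle; axes as spindle_top, from which it lies at x -41, z -12 mm. Nothing of the bender rises above the former's rim.
- bender: The grey tube bender, bolted to the bench; origin under the middle of its foot plate (220 x 250 x 12 mm), z up, x as the spindle points. Its square spindle end is 28 mm long, 22 wide, 24 high, with a round 11 mm hole right down through its middle; top at spindle_top, outer end face 14 mm (+-3, end play) along spindle_top's x. Beyond that face is only the open strap.
- strap_hinge (a point): Point on the yellow keeper strap's hinge axis at the strap's mid-height; axes as spindle_top, from which it lies at x -23, y +90, z -12 mm. The hinge axis is its z axis. Barrel 20 mm across, 36 mm high.
- strap (a joint): Angle of the keeper strap, rad: 0 = fully shut on its stop, pointing along -y of spindle_top with its window round the spindle end; grows as it swings outwards (1.57 = pointing along +x of spindle_top); starts at 1.0 to 1.7, can go to 2.0. Stiff hinge (0.11 N m, plus some weight): it stays where it is left. Shut, it spans x -26 to -20 mm from spindle_top, up to z +9.
- strap_mid (a point): Point on the strap's bar, 55 mm from the hinge axis, mid-height, mid-thickness. Axes turn with the strap: x square to its flat face (push along -x to shut it), -y along the bar to its free end, z along the hinge. The bar is 6 mm thick, 26 high; from 70 to 118 mm from the hinge it is a frame 42 mm high with a window 30 high, 35 long.
- pin_grip (a point): Centre of the linchpin's grip lug, an upright flat tab 12 mm thick (along y), 16 wide (along x), 26 high (z); 21 mm above the underside of the collar, on the pin's axis. z: from tip to head; x: the side to which the open ring stands out. Brass-coloured, about 90 g. It stands upright in the wooden block; seated in the spindle, this point is 21 mm above the spindle's top.
- linchpin: The linchpin; origin at the centre of its collar's underside, axes as pin_grip. The collar rests on the block's top at first, and on the spindle's top when home. Collar 18 mm across, 6 high. Below it the shank, 10 mm thick, 38 long, its blunt tip bevelled to 8.6 over the last 1.5. The block is fixed, 85 x 130 x 45 mm high; the pin stands loosely in a 13 mm hole at its middle.
- ring (a joint): Angle of the linchpin's ring, rad: 0 = open, standing out square to the pin along its x; 1.57 = shut, along the shank, round its tip. Hinged on the pin's axis 14 mm below pin_grip, about the pin's y. Sprung: before 0.65 it springs back open, past 0.65 it snaps shut by itself; pressed 40 mm from its hinge it takes about 1.5 N. A rubbing tip can wedge it past 0.65: follow its arc.
- ring_far (a point): Middle of the ring's wire at its far end, 50.5 mm from its hinge. The ring is 4 mm steel wire, nearly a full circle, 54 mm across outside. Its x points from the hinge to this point.
- spare_mid (a point): Centre of a spare aluminium former, a grooved disc 90 mm across, 22 thick, lying flat on the bench: to be left alone.
- elbow: A copper pipe elbow, 26 mm thick, two legs 40 mm long, lying on the bench: to be left alone. Origin at the underside of its corner.
- spanner_mid (a point): Middle of a steel spanner, 170 mm long, lying on the bench: to be left alone.

How it is judged:
On the way, in this order (a step that is already met when the one before it is completed fails the run):
1. the keeper strap is shut over the spindle end (value of joint strap below 0.08 rad), for 0.2 s.
2. the linchpin is home in the spindle's hole, its ring still open on the outer side (value of joint strap below 0.12 rad and z of pin_grip in the frame of spindle_top between 0.017 and 0.025 m and x of pin_grip in the frame of spindle_top between -0.01 and 0.01 m and y of pin_grip in the frame of spindle_top between -0.006 and 0.006 m and angle between the z axis of pin_grip and the z axis of spindle_top, either way round below 0.2 rad and x of ring_far in the frame of spindle_top above 0.03 m and value of joint ring below 0.6 rad), for 0.2 s.
3. the ring has snapped shut round the spindle end (value of joint ring above 1.42 rad), for 0.2 s.
At the end, for the whole second after the job is handed in: The strap is shut (within 0.12 rad), the linchpin stands in the spindle's hole with its collar down (within 4 mm) and in line with the hole (within 0.2 rad), its ring is shut (over 1.42 rad) round the spindle end with its far end under the spindle, and the pin is at rest (value of joint strap below 0.12 rad and z of pin_grip in the frame of spindle_top between 0.017 and 0.025 m and x of pin_grip in the frame of spindle_top between -0.01 and 0.01 m and y of pin_grip in the frame of spindle_top between -0.006 and 0.006 m and angle between the z axis of pin_grip and the z axis of spindle_top, either way round below 0.2 rad and value of joint ring above 1.42 rad and z of ring_far in the frame of spindle_top below -0.038 m and linear speed of linchpin below 0.02 m/s); the robot touches nothing.
It fails at once if the pin is rammed, or its ring wedged, against the bender with more than 60 N (contact force between linchpin and bender above 60 N).
It fails at once if the spare former is pushed more than 25 mm (distance of spare_mid from where it was at the start of the episode above 0.025 m).
It fails at once if the elbow is pushed more than 25 mm (distance of elbow from where it was at the start of the episode above 0.025 m).
It fails at once if the spanner is pushed more than 25 mm (distance of spanner_mid from where it was at the start of the episode above 0.025 m).
It also fails if it takes over 67 s, if anything falls off the work surface, if the arm or the gripper's body presses on something with over 40 N, if the wrist force passes 120 N, or if a joint passes its speed limit or range.

ROBOT

A 6-joint arm with a two-finger parallel gripper is mounted at the origin on the work surface. World frame = base frame: x ahead of the robot, y to its left, z up, the work surface at z = 0. Lengths are in m, angles in rad, forces in N, time in s.
With the tool pointing down it reaches from about 0.3 to 0.85 m from the base axis. Payload 4.2 kg.
Tool frame: the origin (TCP) lies between the finger pads; the fingertips stand 19 mm ahead of it and the grasp point (between the pads) is the TCP; z points along the fingers, y is the direction in which the jaws open and shut (so a half turn about z gives the same grasp; the last joint's range is limited). The gripper opens to 91 mm and grips with 3 to 60 N. Pads are 32 mm wide; open, the fingers measure 118 mm over their backs; the gripper's body (76 mm by 178 mm) begins 60 mm behind the grasp point.
Start: joints at [-1.361, 0.32, 1.565, -0, 1.257, -0.02], TCP at [0.131, -0.56, 0.233] pointing down, gripper open.
Joint ranges: [-3.11, 3.11], [-0.84, 2.01], [0.21, 2.61], [-1.34, 4.49], [0.05, 2.63], [-2.56, 2.56]. Speed limits (rad/s): [2.57, 2.57, 3.14, 3.14, 3.14, 3.14].

INTERFACE

Orientations are given as [roll, pitch, yaw] about the fixed x, y, z axes, in that order (R = Rz(yaw) Ry(pitch) Rx(roll)).
In Python, from workcell import r gives the robot as it stands.
- The arm moves only by the shell command python3 -m handwheel 'ROWS' [FORCE]. ROWS is JSON, a list of rows, each a list of 3 entries, a list of its own where there are three numbers: the turn, a rotation vector about the tool's x, y, z in degrees, then the shift along the tool's x, y, z in cm, then the opening, from 0 (shut) to 1 (fully open). In form: [[[ax, ay, az], [dx, dy, dz], hand], ...]. A call has 1 to 5 rows; each row is the pose to reach, as a shift and turn from the pose measured when the call began, along the tool's axes at that moment; what a row does not reach only later rows make up. A row lasts 1/10 s, in which the tool goes at most 50 mm and 8.59 degrees, less where a joint would pass 70% of its speed; a pose out of reach is approached as far as the arm can. A call with a gripper value outside its range is refused whole. The fingers move at their own pace and stop on an object; FORCE is the grip in N (left out, the last holds). Time passes only in rows, so rows that repeat a pose let the fingers close. It gives the time, the measured TCP pose, the force and the opening at its end, in the units of the state.
- r.sense(): the state, without advancing time (a new reading comes with each control period).
- r.get_image(name): name is "side" or "top" or "wrist"; returns (picture, depth): 420x560x3 uint8, red, green, blue; 420x560 float32, m along the optical axis (not along the pixel's ray), 0 where there is no reading.
- r.get_calibration(name): a dict with "mtx" (3x3 intrinsics, pixels), "R" (3x3) and "t" (3): a world point X has camera coordinates R X + t; the wrist camera has in their place "mount" (4x4, takes a point from camera to tool coordinates, whose origin is the TCP and whose axes are the flange's). Camera axes: x right, y down, z forward; pixel columns grow to the right and rows downward; lengths in m; the calibration is good to about 2 mm. A picture is of the moment at which its call begins: read the wrist's pose just before it. get_calibration takes no time and is no camera call.
- r.sign_off(): hands the job in, once; it reports no verdict.
The state is a dict: "time_s": time; "joints": joint angles; "joint_vel": joint speeds; "effort": joint torques, N m; "eef_pos": TCP position; "ee_rot": TCP orientation; "force": force on the tool from outside, world axes, zero at the start; "ft_torque": the same for the moment, N m; "gripper_width": finger opening in m.
Only numpy, scipy, OpenCV 4.12 (cv2) and the standard library are available. Lean on these libraries where they do the work, as an engineer would, in place of code of your own. Each camera call takes 0.05 s, during which the arm holds its last target. There are 200 camera calls.

## Working session

There is one attempt and no reset: what is moved stays moved. The work goes in short steps, Python scripts to look and compute and a shell command to move; the robot and the scene stay as the last step left them, time stands still between calls to the robot, and variables do not carry over. Pictures are saved under pics/ and viewed, about 8 in all and at most 12, crops included, and the job is handed in when it is done.

```bash
ls; mkdir -p pics; cat > h.py <<'E'
import numpy as np, cv2
from workcell import r
from scipy.spatial.transform import Rotation as Ro
def pose():
    s=r.sense(); return np.array(s['eef_pos']), Ro.from_euler('xyz',s['ee_rot']).as_matrix(), s
def grab(n, save=None):
    p,R,s=pose(); im,d=r.get_image(n); c=r.get_calibration(n)
    K=np.array(c['mtx'])
    if 'mount' in c:
        M=np.array(c['mount']); Rw=R@M[:3,:3]; o=R@M[:3,3]+p
    else:
        Rw=np.array(c['R']).T; o=-Rw@np.array(c['t'])
    if save: cv2.imwrite('pics/'+save,im[:,:,::-1])
    v,u=np.mgrid[:420,:560]
    ray=np.stack([(u-K[0,2])/K[0,0],(v-K[1,2])/K[1,1],np.ones_like(u)],-1)
    P=ray*d[...,None]@Rw.T+o
    return im,d,P,K,Rw,o
E
python3 - <<'E'
from h import *
for n in ('side','top'):
    im,d,P,K,Rw,o=grab(n,n+'0.png'); np.savez(n+'0.npz',im=im,d=d,P=P,K=K,Rw=Rw,o=o)
    print(n,o.round(3),Rw.round(2).tolist(),K[0,0], (d>0).mean())
print(r.sense())
a=cv2.imread('pics/side0.png');b=cv2.imread('pics/top0.png')
E
```

```text
pics
side [ 0.436 -0.751  0.708] [[0.97, -0.15, 0.19], [-0.24, -0.56, 0.79], [-0.02, -0.81, -0.58]] 404.7591309434999 0.9960246598639456
top [0.563 0.045 1.407] [[-0.0, -1.0, 0.03], [-1.0, 0.0, 0.0], [-0.0, -0.03, -1.0]] 544.295465234766 0.996109693877551
{'time_s': 0.1, 'joints': array([-1.36101747e+00,  3.20220115e-01,  1.56551845e+00,  2.92917034e-06,
        1.25736947e+00, -1.99669984e-02]), 'joint_vel': array([-0.00022213, -0.00082852, -0.00306217, -0.000874  ,  0.00236383,
       -0.0008854 ]), 'effort': array([ 8.21661024e-05, -4.13333952e+01, -2.32510060e+01,  7.28723849e-02,
        4.22470970e-02, -5.32895967e-05]), 'eef_pos': array([ 0.13088217, -0.55949834,  0.23222381]), 'ee_rot': array([-3.14007762e+00, -3.30402968e-05,  2.29744921e-01]), 'force': array([-0.42298609,  0.63902605, -0.08276694]), 'ft_torque': array([ 0.02529106,  0.07641202, -0.04117579]), 'gripper_width': 0.09120026090732564}
```

View pics/side0.png

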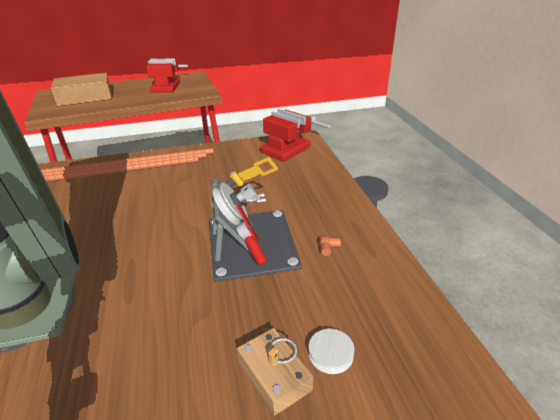

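View pics/top0.png

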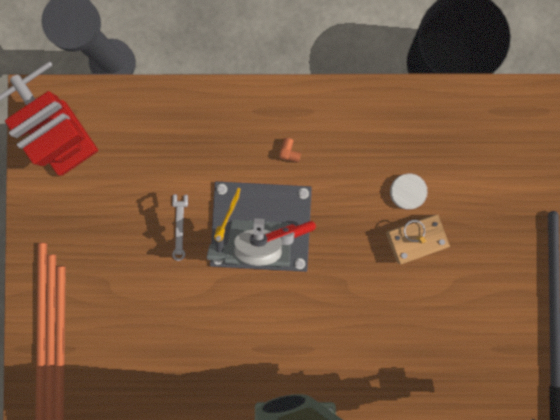

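The side view shows the bender at about (240,220) with the strap open at (255,170), and the block with the pin at (275,355). In the top view the spindle end is at (259,228), the hinge at (221,238), the strap's free end at (238,192) and the pin at (417,233). Next I'll take 3D points from the depth.

```bash
python3 - <<'E'
from h import *
for n,box in (('top',(185,270,205,320)),('side',(150,280,200,300))):
    z=np.load(n+'0.npz'); im=z['im'];P=z['P']
    hsv=cv2.cvtColor(im,cv2.COLOR_RGB2HSV)
    r0,r1,c0,c1=box; m=np.zeros(im.shape[:2],bool); m[r0:r1,c0:c1]=1
    y=m&(hsv[...,0]>18)&(hsv[...,0]<35)&(hsv[...,1]>120)&(hsv[...,2]>90)
    Q=P[y]; print(n,'yellow',len(Q),Q.min(0).round(3),Q.max(0).round(3))
    c=Q.mean(0); w,v=np.linalg.eigh(np.cov((Q-c).T)); print(c.round(3),v.T.round(3).tolist(),np.sqrt(w).round(4))
    # pin
    b=(200,275,380,455) if n=='top' else (320,410,230,330)
    m2=np.zeros_like(m); m2[b[0]:b[1],b[2]:b[3]]=1
    g=m2&(P[...,2]>0.05); Q=P[g]; print('above block',len(Q),Q.min(0).round(3),Q.max(0).round(3))
    yy=m2&(hsv[...,0]>18)&(hsv[...,0]<35)&(hsv[...,1]>150)&(P[...,2]>.05); Q=P[yy]; print('brass',len(Q),Q.mean(0).round(3) if len(Q) else 0,Q.max(0).round(3))
    gg=m&(P[...,2]>0.08)&(hsv[...,1]<60); print('grey',gg.sum(),P[gg].min(0).round(3),P[gg].max(0).round(3))
    r0,r1,c0,c1=b
    s=im[box[0]:box[1],box[2]:box[3],::-1]; t=im[r0:r1,c0:c1,::-1]
    f=lambda a:cv2.resize(a,(400,300),interpolation=cv2.INTER_CUBIC)
    cv2.imwrite(f'pics/c_{n}.png',np.hstack([f(s),f(t)]))
a=cv2.imread('pics/c_top.png');b=cv2.imread('pics/c_side.png');cv2.imwrite('pics/c.png',np.vstack([a,b]))
z=np.load('top0.npz');P=z['P']
print('top z map (mm) rows 218-246 step2, cols 240-280 step 2')
for v in range(214,262,3): print(v,(P[v,212:284:3,2]*1000).round().astype(int).tolist())
print(P[228,259],P[238,221])
E
```

```text
top yellow 297 [0.521 0.045 0.003] [0.649 0.188 1.407]
[0.576 0.158 0.173] [[0.413, 0.907, 0.079], [0.91, -0.409, -0.065], [0.026, -0.098, 0.995]] [0.0046 0.0373 0.1211]
above block 200 [ 0.472 -0.368  0.05 ] [0.574 0.045 1.407]
brass 3 [ 0.522 -0.305  0.073] [ 0.525 -0.301  0.079]
grey 2422 [0.46  0.006 0.081] [0.569 0.208 1.407]
side yellow 446 [ 0.521  0.126 -0.004] [0.718 0.564 0.23 ]
[0.581 0.171 0.173] [[-0.257, 0.504, 0.825], [-0.957, -0.017, -0.288], [-0.132, -0.864, 0.487]] [0.0106 0.0354 0.0885]
above block 297 [ 0.436 -0.751  0.05 ] [ 0.568 -0.27   0.708]
brass 30 [ 0.518 -0.315  0.069] [ 0.525 -0.308  0.079]
grey 1693 [ 0.436 -0.751  0.081] [0.571 0.203 0.708]
top z map (mm) rows 218-246 step2, cols 240-280 step 2
214 [-1, 11, 12, 12, 10, 192, 205, 9, 14, 8, 7, 8, 12, 16, 10, 14, 9, 7, 14, 9, 9, 11, 10, 10]
217 [2, 8, 11, 11, 8, 196, 14, 15, 10, 10, 13, 14, 11, 13, 11, 9, 6, 6, 13, 7, 10, 8, 9, 8]
220 [6, 10, 13, 16, 184, 12, 13, 17, 15, 10, 10, 10, 8, 10, 170, 172, 167, 171, 15, 14, 9, 11, 9, 9]
223 [9, 11, 6, 11, 189, 13, 9, 26, 26, 28, 19, 22, 20, 20, 177, 181, 180, 17
[... 829 characters left out ...]
149]
247 [122, 135, 143, 143, 116, 112, 114, 114, 171, 165, 169, 167, 164, 164, 162, 159, 159, 160, 159, 162, 156, 156, 160, 104]
250 [131, 135, 144, 136, 124, 129, 128, 126, 140, 177, 173, 168, 177, 172, 170, 177, 173, 173, 169, 168, 172, 166, 168, 119]
253 [148, 139, 138, 137, 140, 139, 135, 138, 149, 152, 180, 186, 187, 183, 182, 178, 181, 182, 180, 178, 181, 151, 146, 124]
256 [154, 148, 146, 146, 149, 147, 149, 148, 151, 161, 166, 168, 171, 188, 191, 192, 192, 189, 185, 1407, 160, 153, 152, 137]
259 [147, 148, 143, 143, 155, 158, 154, 156, 153, 166, 169, 165, 168, 174, 172, 172, 171, 174, 169, 164, 160, 159, 148, 143]
[0.54851536 0.08544603 0.17786612] [0.52595848 0.17159678 0.17379416]
```

View pics/c.png

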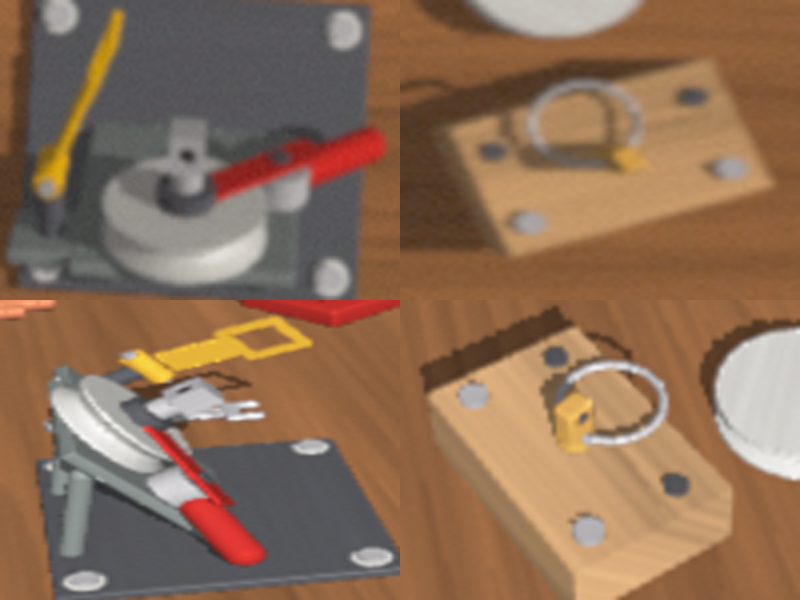

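The spindle axis rises about 32° as it points outwards, so the hole leans back towards the robot. The former's face slope agrees with this. The ring stands out towards world +x+y. Next I'll work out the frames.

```bash
cat >> h.py <<'E'
def cast(n,u,v,z):
    q=np.load(n+'0.npz'); K=q['K']; d=q['Rw']@np.array([(u-K[0,2])/K[0,0],(v-K[1,2])/K[1,1],1]); o=q['o']
    return o+d*(z-o[2])/d[2]
def frame(psi):
    c,s=np.cos(np.radians(32)),np.sin(np.radians(32))
    return Ro.from_euler('z',psi).as_matrix()@np.array([[c,0,-s],[0,1,0],[s,0,c]]).T.T
def go(T,R):
    p,Rc,s=pose(); sh=Rc.T@(np.array(T)-p)*100; rv=np.degrees(Ro.from_matrix(Rc.T@R).as_rotvec())
    print('turn',rv.round(2).tolist(),'shift cm',sh.round(2).tolist(),'t',round(s['time_s'],2))
E
python3 - <<'E'
from h import *
B={}
for k,(cx,cy) in dict(a=(60,12),b=(345,30),d=(330,277)).items():
    B[k]=cast('top',205+cx/400*115,185+cy/300*85,0.017); print(k,B[k].round(4))
v=B['a']-B['b']; w=B['b']-B['d']
print('psi',np.degrees(np.arctan2(-v[0],v[1])),np.degrees(np.arctan2(w[1],w[0])))
# plate by mask top view: dark grey, low
z=np.load('top0.npz');im,P=z['im'],z['P']
hsv=cv2.cvtColor(im,cv2.COLOR_RGB2HSV)
m=((hsv[...,1]<70)&(hsv[...,2]<110)).astype(np.uint8); m[:170]=0;m[285:]=0;m[:,:200]=0;m[:,325:]=0
c=max(cv2.findContours(m,cv2.RETR_EXTERNAL,cv2.CHAIN_APPROX_NONE)[0],key=cv2.contourArea); print('rect',cv2.minAreaRect(c))
print('hole top-view',cast('top',258.8,228.9,.175))
S=cast('top',258.8,228.9,.175)
# side hole pixel: crop (183,385): 
print('side hole',cast('side',200+183/400*100,150+87/300*130,.175))
psi=np.radians(-3.5);F=frame(psi);print(F.round(3).tolist())
print('hinge pred',S+F@[-.023,.09,-.012],'seen top barrel', cast('top',218,238,.17))
f=cast('top',205+118/400*115,185+14/300*85,.21);print('strap free end in spindle frame',((f-S)@F*1000).round())
# pin
l=cast('top',380+227/400*75,200+158/300*75,.079); rc=cast('top',380+185/400*75,200+122/300*75,.052)
print('lug top',l,'ring c',rc,'yaw',np.degrees(np.arctan2(*(rc-l)[[1,0]])),np.linalg.norm(rc-l))
u,v=230+173/400*100,320+105/300*90
print('lug top side',cast('side',u,v,.079),'ring c side',cast('side',230+215/400*100,320+103/300*90,.052))
E
```

```text
a [0.648  0.1847 0.017 ]
b [ 0.6346 -0.0248  0.017 ]
d [ 0.4563 -0.0133  0.017 ]
psi -3.6488635237954306 -3.681173907762724
rect ((258.67999267578125, 225.97393798828125), (100.42742156982422, 84.8961181640625), 3.0664854049682617)
hole top-view [0.54644942 0.08599358 0.175     ]
side hole [0.54891915 0.09322837 0.175     ]
[[0.846, 0.061, -0.529], [-0.052, 0.998, 0.032], [0.53, 0.0, 0.848]]
hinge pred [0.53882223 0.17662826 0.15263528] seen top barrel [0.52585366 0.17879926 0.17      ]
strap free end in spindle frame [ 91.  48. -16.]
lug top [ 0.5189393  -0.30938264  0.079     ] ring c [ 0.54040424 -0.29724428  0.052     ] yaw 29.488043075468617 0.03656615389752235
lug top side [ 0.52076414 -0.31290259  0.079     ] ring c side [ 0.54379521 -0.2978745   0.052     ]
```

```bash
cat >> h.py <<'E'
S0=np.array([.5475,.0875,.175]); F0=frame(np.radians(-3.65))
def tool(F): return np.column_stack([F[:,0],-F[:,1],-F[:,2]])
def goS(x,y,z,S=S0): go(S+F0@np.array([x,y,z])/1000,tool(F0))
E
python3 -c "
from h import *
print(r.get_calibration('wrist'))
go([.45,-.15,.32],tool(frame(np.radians(13)))); goS(20,55,150)"
```

```text
{'mtx': array([[308.88308508,   0.        , 277.56773111],
       [  0.        , 308.88308508, 211.49576892],
       [  0.        ,   0.        ,   1.        ]]), 'mount': array([[ 1.04703785e-03, -9.60492248e-01, -2.78304770e-01,
         7.87564657e-02],
       [ 9.99999452e-01,  1.00775958e-03,  2.84192067e-04,
        -1.35706418e-03],
       [ 7.50002173e-06, -2.78304915e-01,  9.60492777e-01,
        -1.52150447e-01],
       [ 0.00000000e+00,  0.00000000e+00,  0.00000000e+00,
         1.00000000e+00]])}
turn [-0.13, 32.0, 0.13] shift cm [40.4, -32.62, -8.73] t 0.1
turn [-4.78, 31.78, 16.35] shift cm [50.91, -60.6, -7.96] t 0.1
```

```bash
python3 -m handwheel '[[[-0.1,5,2],[8,-6.4,-3],0],[[-0.3,10,4],[17,-13,-5],0],[[-0.5,15,5],[25,-20,-7],0],[[-0.5,20,5],[33,-26,-8.5],0],[[-0.1,26,3],[40,-32,-8.7],0]]' 20; python3 -c "
from h import *
goS(20,55,150)"
```

```text
time_s: 0.6
eef_pos: [0.2842, -0.3664, 0.2839]
ee_rot: [-3.13, -0.458, 0.175]
force: [0.5, -0.7, -0.4]
gripper_width: 0.0539
turn [-7.32, 5.82, 11.91] shift cm [27.34, -46.82, 10.79] t 0.6
```

```bash
python3 -m handwheel '[[[-7.3,5.8,11.9],[27.3,-46.8,10.8],0],[[-7.3,5.8,11.9],[27.3,-46.8,10.8],0],[[-7.3,5.8,11.9],[27.3,-46.8,10.8],0],[[-7.3,5.8,11.9],[27.3,-46.8,10.8],0],[[-7.3,5.8,11.9],[27.3,-46.8,10.8],0]]'; python3 -c "
from h import *
goS(20,55,150)"
```

```text
time_s: 1.1
eef_pos: [0.3741, -0.1373, 0.2962]
ee_rot: [-3.141, -0.558, -0.065]
force: [0.5, -0.6, -0.8]
gripper_width: 0.0138
turn [0.04, 0.0, -0.09] shift cm [9.0, -29.06, 3.67] t 1.1
```

```bash
python3 -m handwheel '[[[0,0,0],[9,-29.1,3.7],0],[[0,0,0],[9,-29.1,3.7],0],[[0,0,0],[9,-29.1,3.7],0],[[0,0,0],[9,-29.1,3.7],0],[[0,0,0],[9,-29.1,3.7],0]]'; python3 -m handwheel '[[[0,0,0],[2,-5,0.7],0],[[0,0,0],[2,-5,0.7],0]]'; python3 -c "
from h import *
goS(20,55,150)
im,d,P,K,Rw,o=grab('wrist','w1.png'); np.savez('wrist0.npz',im=im,d=d,P=P,K=K,Rw=Rw,o=o)"
```

```text
time_s: 1.6
eef_pos: [0.452, 0.0556, 0.3066]
ee_rot: [3.141, -0.559, -0.065]
force: [0.7, -1.2, 0.1]
gripper_width: 0.0003
time_s: 1.8
eef_pos: [0.4775, 0.1097, 0.3117]
ee_rot: [-3.14, -0.56, -0.058]
force: [-0.8, -0.1, -0.8]
gripper_width: 0.0003
turn [-0.25, -0.09, 0.3] shift cm [0.82, -3.72, 0.39] t 1.8
```

View pics/w1.png

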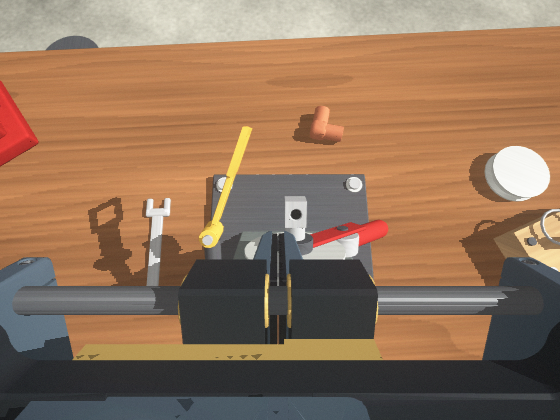

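The wrist view shows the hole at (296,214) in the spindle's top, the barrel at (209,239) and the strap's free end at (247,130).

```bash
python3 - <<'E'
from h import *
z=np.load('wrist0.npz'); im=z['im']; hsv=cv2.cvtColor(im,cv2.COLOR_RGB2HSV)
p=im[190:235,280:312].min(2); 
m=((p<60)).astype(np.uint8); n,l,st,c=cv2.connectedComponentsWithStats(m); print(st.tolist(),(c+[280,190]).round(1).tolist())
g=im[190:235,280:312].mean(2); 
print([ (190+i, int(g[i,16])) for i in range(0,45,2)])
print('row205',g[15].astype(int).tolist())
h=cast('wrist',296,214,.175); print('hole',h,((h-S0)@F0*1000).round(1))
hb=cast('wrist',207.5,240,.1685);print('barrel top',((hb-S0)@F0*1000).round(1))
fe=cast('wrist',247.5,129,.215);print('free end',((fe-S0)@F0*1000).round(1))
P=z['P']; e=P[198:208,288:304]; print('depth spindle top',((np.median(e.reshape(-1,3),0)-S0)@F0*1000).round(1))
goS(38,106,60)
E
```

```text
[[0, 0, 32, 45, 1367], [11, 20, 10, 9, 69], [0, 44, 4, 1, 4]] [[295.5, 211.8], [295.7, 213.9], [281.5, 234.0]]
[(190, 114), (192, 112), (194, 111), (196, 166), (198, 179), (200, 181), (202, 214), (204, 216), (206, 214), (208, 199), (210, 40), (212, 51), (214, 50), (216, 50), (218, 51), (220, 218), (222, 214), (224, 214), (226, 216), (228, 219), (230, 220), (232, 219), (234, 220)]
row205 [108, 108, 109, 107, 111, 196, 220, 221, 219, 214, 215, 213, 210, 212, 216, 217, 217, 216, 214, 214, 214, 214, 212, 213, 215, 214, 204, 117, 109, 108, 108, 109]
hole [0.54722743 0.08820733 0.175     ] [-0.3  0.7  0.2]
barrel top [-26.3  91.7   8.8]
free end [84.2 49.6 -5.4]
depth spindle top [11.8  1.3  2.2]
turn [-0.13, 0.02, 0.22] shift cm [2.73, -9.0, 9.36] t 1.85
```

```bash
python3 -m handwheel '[[[0,0,0],[2.7,-9,2],0],[[0,0,0],[2.7,-9,6],0],[[0,0,0],[2.7,-9,9.4],0],[[0,0,0],[2.7,-9,9.4],0]]'; python3 -c "
from h import *
goS(38,106,9)"
```

```text
time_s: 2.25
eef_pos: [0.5541, 0.1919, 0.2381]
ee_rot: [3.134, -0.547, -0.057]
force: [-2.0, -1.4, -0.7]
gripper_width: 0.0005
turn [0.22, 0.67, 0.35] shift cm [0.51, -0.15, 4.45] t 2.25
```

```bash
python3 -m handwheel '[[[0,0.6,0],[0.5,-0.1,2.5],0],[[0,0.6,0],[0.5,-0.1,4.4],0],[[0,0.6,0],[0.5,-0.1,4.4],0]]';  python3 -m handwheel '[[[0,0,0],[-0.2,1.2,0],0],[[0,0,0],[-0.3,2.4,0],0],[[0,0,0],[-0.3,3.1,0],0],[[0,0,0],[-0.8,4.2,0],0],[[0,0,0],[-1.4,5.3,0],0]]'; python3 -c "
from h import *
goS(10,41,9);goS(-6,35,9)"
```

```text
time_s: 2.55
eef_pos: [0.5803, 0.1883, 0.2009]
ee_rot: [3.131, -0.553, -0.058]
force: [-0.8, 0.7, -0.9]
gripper_width: 0.0003
time_s: 3.05
eef_pos: [0.5652, 0.1355, 0.1952]
ee_rot: [3.132, -0.556, -0.058]
force: [1.6, 2.4, 0.8]
gripper_width: 0.001
turn [0.39, 0.17, 0.27] shift cm [-1.32, 0.79, 0.05] t 3.05
turn [0.39, 0.17, 0.27] shift cm [-2.92, 1.39, 0.06] t 3.05
```

Contact, about 3 N. Next I'll finish the swing to the stop.

```bash
python3 -m handwheel '[[[0,0,0],[-0.6,0.4,0],0],[[0,0,0],[-1.3,0.8,0],0],[[0,0,0],[-2.0,1.1,0],0],[[0,0,0],[-2.5,1.3,0],0],[[0,0,0],[-2.5,1.3,0],0]]'; python3 -m handwheel '[[[0,0,0],[-0.2,0,0],0],[[0,0,0],[-0.3,0,0],0],[[0,0,0],[-0.4,0,0],0],[[0,0,0],[-0.4,0,0],0]]'; python3 -c "
from h import *
p,R,s=pose();print(((p-S0)@F0*1000).round(1),(s['force']@F0).round(1))"
```

```text
time_s: 3.55
eef_pos: [0.5421, 0.1232, 0.1813]
ee_rot: [3.13, -0.554, -0.057]
force: [-0.1, 0.1, 0.3]
gripper_width: 0.0004
time_s: 3.95
eef_pos: [0.5417, 0.1234, 0.1814]
ee_rot: [3.13, -0.56, -0.055]
force: [10.0, -4.9, 0.5]
gripper_width: 0.0005
[-3.4 35.5  9.7] [ 9.  -4.3 -5. ]
```

```bash
python3 -m handwheel '[[[0,0,0],[0.6,0,0],0],[[0,0,0],[0.8,0,-3],0.1],[[0,0,0],[0.8,0,-8],0.5],[[0,0,0],[0.8,0,-12],1],[[0,0,0],[0.8,0,-12],1]]'; cat >> h.py <<'E'
def down(yaw): return Ro.from_euler('z',np.radians(yaw)).as_matrix()@np.diag([1.,-1,-1])
E
python3 -c "
from h import *
D=down(32); go(np.array([.520,-.311,.2])-D[:,0]*.03,D)"
```

```text
time_s: 4.45
eef_pos: [0.4851, 0.129, 0.2926]
ee_rot: [3.134, -0.567, -0.057]
force: [0.9, 0.5, 0.7]
gripper_width: 0.0299
turn [10.39, -31.35, -34.4] shift cm [-2.01, 45.39, 10.04] t 4.45
```

```bash
python3 -m handwheel '[[[2.1,-6.3,-6.9],[0,5,0],1],[[4.2,-12.5,-13.8],[0,10,0],1],[[6.2,-18.8,-20.7],[0,15,0],1],[[8.3,-25,-27.5],[-0.5,20,1],1],[[10.4,-31.3,-34.4],[-1,25,2],1]]'; python3 -c "
from h import *
D=down(32); go(np.array([.520,-.311,.2])-D[:,0]*.03,D)"
```

```text
time_s: 4.95
eef_pos: [0.4765, -0.0361, 0.2814]
ee_rot: [3.082, -0.222, 0.31]
force: [1.4, 0.3, 0.1]
gripper_width: 0.0691
turn [4.97, -12.24, -14.56] shift cm [-8.77, 27.81, 8.04] t 4.95
```

```bash
python3 -m handwheel '[[[5,-12.2,-14.6],[-8.8,27.8,8],1],[[5,-12.2,-14.6],[-8.8,27.8,8],1],[[5,-12.2,-14.6],[-8.8,27.8,8],1],[[5,-12.2,-14.6],[-8.8,27.8,8],1],[[5,-12.2,-14.6],[-8.8,27.8,8],1]]'; python3 -c "
from h import *
D=down(32); go(np.array([.520,-.311,.2])-D[:,0]*.03,D)"
```

```text
time_s: 5.45
eef_pos: [0.4908, -0.2774, 0.2122]
ee_rot: [-3.138, 0.001, 0.559]
force: [1.1, 0.3, 1.0]
gripper_width: 0.091
turn [-0.21, 0.05, 0.03] shift cm [-2.3, 4.4, 1.2] t 5.45
```

```bash
python3 -m handwheel '[[[0,0,0],[-2.3,4.4,1.2],1],[[0,0,0],[-2.3,4.4,1.2],1],[[0,0,0],[-2.3,4.4,1.2],1]]'; python3 -c "
from h import *
im,d,P,K,Rw,o=grab('wrist','w2.png'); np.savez('wrist0.npz',im=im,d=d,P=P,K=K,Rw=Rw,o=o)"
```

```text
time_s: 5.75
eef_pos: [0.4937, -0.3275, 0.1976]
ee_rot: [-3.133, 0.002, 0.557]
force: [0.1, 0.4, -0.0]
gripper_width: 0.0912
```

View pics/w2.png

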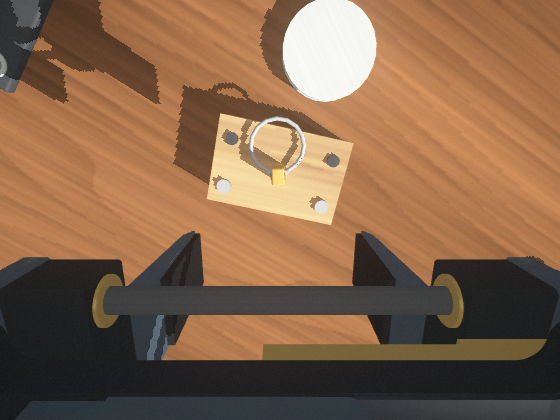

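The lug is at (278,177), and the ring's centre is at about (277,146), straight up the picture, so the yaw of about 32° is close.

```bash
python3 - <<'E'
from h import *
z=np.load('wrist0.npz'); im=z['im']; hsv=cv2.cvtColor(im,cv2.COLOR_RGB2HSV)
a=hsv[110:195,240:320]; m=((a[...,0]>=20)&(a[...,0]<35)&(a[...,1]>160)).astype(np.uint8)
n,l,st,c=cv2.connectedComponentsWithStats(m); i=1+np.argmax(st[1:,4]); print(st[i],c[i]+[240,110])
b=(l==i); top=im[110:195,240:320].sum(2)
ys,xs=np.nonzero(b); print(np.histogram(ys+110,bins=range(165,192,2)))
w=((a[...,1]<50)&(a[...,2]>110)).astype(np.uint8); ys,xs=np.nonzero(w); print('ring px',len(xs),xs.min()+240,xs.max()+240,ys.min()+110,ys.max()+110)
cv2.imwrite('pics/w2c.png',cv2.resize(im[110:195,240:320,::-1],None,fx=6,fy=6,interpolation=cv2.INTER_NEAREST))
for u,v,h in ((278,171,.079),(278,184,.079),(277,146,.052),(277.5,120,.052),(306,146,.052),(250,146,.052)):
    print(u,v,cast('wrist',u,v,h).round(4))
print(z['P'][172:184,274:283,2].round(3)[::4].tolist())
E
```

```text
Traceback (most recent call last):
ValueError: attempt to get argmax of an empty sequence
```

```bash
python3 - <<'E'
from h import *
z=np.load('wrist0.npz'); im=z['im']; hsv=cv2.cvtColor(im,cv2.COLOR_RGB2HSV)
cv2.imwrite('pics/w2c.png',cv2.resize(im[110:195,240:320,::-1],None,fx=6,fy=6,interpolation=cv2.INTER_NEAREST))
print(hsv[178,278],hsv[172,278],hsv[150,278])
for u,v,h in ((278,171,.079),(278,184,.079),(277,146,.052),(277.5,120,.052),(306,146,.052),(250,146,.052)):
    print(u,v,cast('wrist',u,v,h).round(4))
print(z['P'][168:188:3,274:283:4,2].round(3).tolist())
E
```

```text
[ 23 121 249] [ 24 120 250] [ 18  98 236]
278 171 [ 0.5246 -0.306   0.079 ]
278 184 [ 0.5148 -0.3122  0.079 ]
277 146 [ 0.5405 -0.2947  0.052 ]
277.5 120 [ 0.5608 -0.2827  0.052 ]
306 146 [ 0.5551 -0.318   0.052 ]
250 146 [ 0.527  -0.2731  0.052 ]
[[0.076, 0.076, 0.075], [0.077, 0.077, 0.078], [0.076, 0.079, 0.076], [0.076, 0.077, 0.078], [0.077, 0.077, 0.078], [0.077, 0.077, 0.077], [0.046, 0.045, 0.044]]
```

View pics/w2c.png

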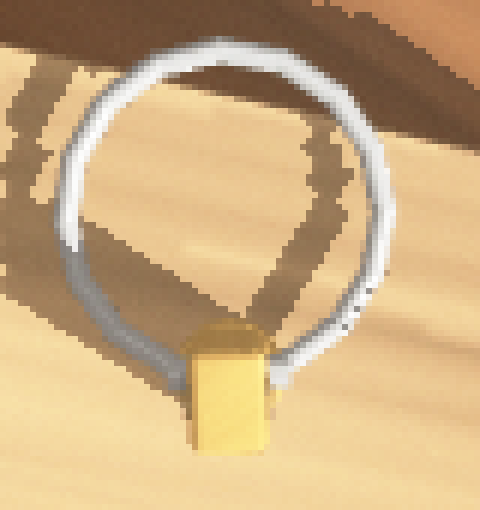

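The crop shows the lug's top face centred at (278.2,177.2), the ring's far end at (276.7,118.5) and its sides at u = 251.5 and 303.5.

```bash
python3 - <<'E'
from h import *
l=cast('wrist',278.2,177.2,.079); f=cast('wrist',276.8,118.5,.052); c=cast('wrist',277.5,147,.052)
print(l,f,c,[ (np.degrees(np.arctan2(*(q-l)[[1,0]])),np.linalg.norm((q-l)[:2])) for q in (f,c)])
go([l[0],l[1],.14],down(31.5)); go([l[0],l[1],.075],down(31.5))
E
```

```text
[ 0.52002422 -0.30909571  0.079     ] [ 0.56157688 -0.28141354  0.052     ] [ 0.54001244 -0.29562562  0.052     ] [(np.float64(33.671342860623646), np.float64(0.04992921121953407)), (np.float64(33.97608186923892), np.float64(0.024103367499816713))]
turn [-0.41, 0.1, 0.49] shift cm [3.13, -0.05, 5.86] t 5.8
turn [-0.41, 0.1, 0.49] shift cm [3.14, -0.0, 12.36] t 5.8
```

```bash
python3 -m handwheel '[[[-0.4,0,-1.6],[3.1,0,3],1],[[-0.4,0,-1.6],[3.1,0,7],1],[[-0.4,0,-1.6],[3.1,0,10],1],[[-0.4,0,-1.6],[3.1,0,12.2],1],[[-0.4,0,-1.6],[3.1,0,12.2],1]]' ; python3 -c "
from h import *
go([.5200,-.3091,.076],down(33.5))"
```

```text
time_s: 6.3
eef_pos: [0.5179, -0.3062, 0.0739]
ee_rot: [-3.135, 0.004, 0.588]
force: [0.0, 0.2, 0.0]
gripper_width: 0.0911
turn [-0.39, 0.25, 0.21] shift cm [0.01, 0.36, -0.21] t 6.3
```

```bash
python3 -m handwheel '[[[-0.4,0.2,0.2],[0,0.36,-0.25],1],[[-0.4,0.2,0.2],[0,0.36,-0.25],1]]' ;python3 -m handwheel '[[[0,0,0],[0,0,0],0.3],[[0,0,0],[0,0,0],0.1],[[0,0,0],[0,0,0],0.1],[[0,0,0],[0,0,0],0.1],[[0,0,0],[0,0,0],0]]' 25;  python3 -m handwheel '[[[0,0,0],[0,0,0],0],[[0,0,0],[0,0,0],0],[[0,0,0],[0,0,0],0],[[0,0,0],[0,0,0],0],[[0,0,0],[0,0,0],0]]' 25;python3 -c "
from h import *
go([.5200,-.3091,.076],down(33.5))"
```

```text
time_s: 6.5
eef_pos: [0.5211, -0.3091, 0.0784]
ee_rot: [3.138, -0.001, 0.586]
force: [0.1, -0.3, -0.1]
gripper_width: 0.091
time_s: 7.0
eef_pos: [0.521, -0.3092, 0.0785]
ee_rot: [3.138, -0.001, 0.586]
force: [0.0, 0.0, -0.5]
gripper_width: 0.054
time_s: 7.5
eef_pos: [0.521, -0.3092, 0.0784]
ee_rot: [3.138, -0.001, 0.586]
force: [-0.8, 0.5, 0.4]
gripper_width: 0.0141
turn [0.18, -0.04, 0.05] shift cm [-0.08, -0.07, 0.24] t 7.5
```

```bash
python3 -m handwheel '[[[0,0,0],[0,0,0],0],[[0,0,0],[0,0,0],0],[[0,0,0],[0,0,0],0]]' 40; python3 -m handwheel '[[[0,0,0],[0,0,-1.5],0],[[0,0,0],[0,0,-4],0],[[0,0,0],[0,0,-8],0],[[0,0,0],[0,0,-12],0],[[0,0,0],[0,0,-14],0]]'; python3 -c "
from h import *
go([.43,-.10,.33],tool(F0)); goS(0,0,110)"
```

```text
time_s: 7.8
eef_pos: [0.521, -0.3092, 0.0784]
ee_rot: [3.138, -0.001, 0.586]
force: [0.3, 0.1, -0.1]
gripper_width: 0.0119
time_s: 8.3
eef_pos: [0.5218, -0.3095, 0.2221]
ee_rot: [3.134, -0.003, 0.586]
force: [0.5, -0.9, -0.7]
gripper_width: 0.0116
turn [-10.0, 30.54, 36.31] shift cm [3.96, -22.45, -10.96] t 8.3
turn [-10.0, 30.54, 36.31] shift cm [19.46, -35.15, -4.84] t 8.3
```

```bash
python3 -m handwheel '[[[-2,6,7.2],[1,-4,-3],0],[[-4,12.2,14.5],[1.5,-8.5,-6],0],[[-6,18.3,21.8],[2.5,-13,-8],0],[[-8,24.4,29],[3.2,-18,-10],0],[[-10,30.5,36.3],[4,-22.5,-11],0]]'; python3 -c "
from h import *
goS(0,0,120)"
```

```text
time_s: 8.8
eef_pos: [0.4322, -0.1057, 0.33]
ee_rot: [3.121, -0.501, 0.013]
force: [0.8, 1.3, -0.3]
gripper_width: 0.012
turn [-1.06, 3.25, 3.85] shift cm [2.22, -19.8, 6.88] t 8.8
```

```bash
python3 -m handwheel '[[[-1,3.2,3.8],[0,-5,2],0],[[-1,3.2,3.8],[1,-10,4],0],[[-1,3.2,3.8],[2.2,-15,5.5],0],[[-1,3.2,3.8],[2.2,-19.8,6.5],0],[[-1,3.2,3.8],[2.2,-19.8,6.9],0]]'; python3 -m handwheel '[[[0,0,0],[0,0,0],0],[[0,0,0],[0,0,0],0]]'; python3 -c "
from h import *
goS(0,0,120)
p,R,s=pose(); print(((p-S0)@F0*1000).round(1))
for n in ('wrist','side'):
    im,d,P,K,Rw,o=grab(n); np.savez(n+'0.npz',im=im,d=d,P=P,K=K,Rw=Rw,o=o)
    t=im[120:340,130:430] if n=='wrist' else im[120:260,170:370]
    cv2.imwrite('pics/x.png',t); globals()[n]=cv2.resize(t[:,:,::-1],(700,300*0+int(700*t.shape[0]/t.shape[1])) if 0 else (400,int(400*t.shape[0]/t.shape[1])),interpolation=cv2.INTER_CUBIC)
h=max(wrist.shape[0],side.shape[0]); f=lambda a:np.pad(a,((0,h-a.shape[0]),(0,0),(0,0)))
cv2.imwrite('pics/w3.png',np.hstack([f(wrist),f(side)]))"
```

```text
time_s: 9.3
eef_pos: [0.4835, 0.0943, 0.2762]
ee_rot: [-3.141, -0.558, -0.061]
force: [0.5, -0.4, -0.8]
gripper_width: 0.0115
time_s: 9.5
eef_pos: [0.4828, 0.0951, 0.2754]
ee_rot: [3.141, -0.556, -0.058]
force: [0.5, 0.1, -1.7]
gripper_width: 0.0115
turn [-0.17, 0.16, 0.3] shift cm [0.2, 0.35, -0.04] t 9.5
[ -2.    3.5 119.6]
```

View pics/w3.png

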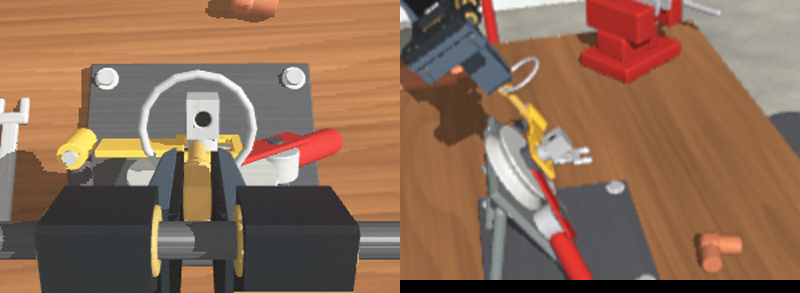

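```bash
python3 - <<'E'
from h import *
z=np.load('wrist0.npz'); im=z['im']; P=z['P']
g=im[195:225,268:298].max(2); n,l,st,c=cv2.connectedComponentsWithStats((g<70).astype(np.uint8)); print([(s.tolist(),(q+[268,195]).round(1).tolist()) for s,q in zip(st,c)][1:])
hsv=cv2.cvtColor(im,cv2.COLOR_RGB2HSV)
for v in range(196,270,5):
    row=hsv[v,255:305]; k=np.nonzero((row[:,0]>10)&(row[:,0]<32)&(row[:,1]>60))[0]+255
    print(v,k.min() if len(k) else 0,k.max() if len(k) else 0,z['d'][v,278].round(3))
h=cast('wrist',282.2,209.3,.175); print(((h-S0)@F0*1000).round(1))
p,R,s=pose(); D=np.linalg.inv
for v in (226,250): 
    q=P[v,278]; print('pin surf in tool',((q-p)@R*1000).round(1))
cv2.imwrite('pics/w4.png',cv2.resize(im[190:270,240:320,::-1],None,fx=6,fy=6,interpolation=cv2.INTER_NEAREST))
E
```

```text
[([9, 9, 11, 11, 94], [281.9, 209.1])]
196 0 0 0.275
201 0 0 0.277
206 0 0 0.279
211 0 0 0.28
216 0 0 0.279
221 262 304 0.283
226 255 304 0.234
231 255 304 0.223
236 268 304 0.212
241 268 288 0.193
246 268 288 0.187
251 268 288 0.179
256 267 288 0.173
261 267 289 0.167
266 267 289 0.168
[-0.3  1.   0.2]
pin surf in tool [ 2.  -2.6 69.9]
pin surf in tool [ 5.5 -2.6 16.3]
```

View pics/w4.png

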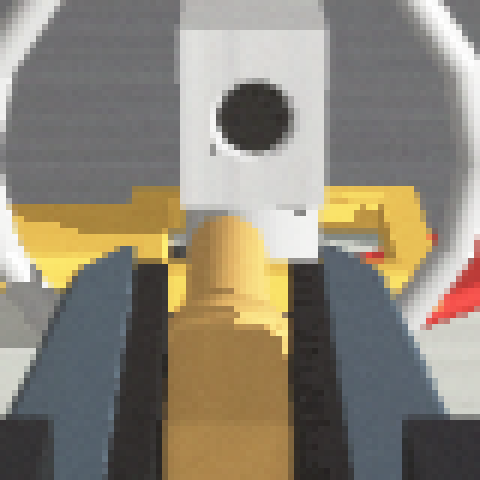

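The view shows the shank tip centred at u = 278.2 and the hole at (281.9,209.1). The camera reads about 1 mm off in tool y, and the pin axis sits at about tool x -2. So I'll aim the TCP at about (1.7, -0.1) in the spindle frame.

```bash
python3 -m handwheel '[[[-0.2,0.2,0.3],[0.37,0.36,1],0],[[-0.2,0.2,0.3],[0.37,0.36,2.5],0],[[-0.2,0.2,0.3],[0.37,0.36,4],0],[[-0.2,0.2,0.3],[0.37,0.36,4.1],0],[[-0.2,0.2,0.3],[0.37,0.36,4.1],0]]'; python3 - <<'E'
from h import *
goS(1.7,-.1,79)
im,d,P,K,Rw,o=grab('wrist'); np.savez('wrist0.npz',im=im,d=d,P=P,K=K,Rw=Rw,o=o)
cv2.imwrite('pics/w5.png',cv2.resize(im[190:270,240:320,::-1],None,fx=6,fy=6,interpolation=cv2.INTER_NEAREST))
E
```

```text
time_s: 10.1
eef_pos: [0.5078, 0.0872, 0.2431]
ee_rot: [3.142, -0.56, -0.069]
force: [0.2, 0.5, -1.4]
gripper_width: 0.0115
turn [0.18, -0.11, -0.28] shift cm [-0.09, -0.27, -0.03] t 10.1
```

View pics/w5.png

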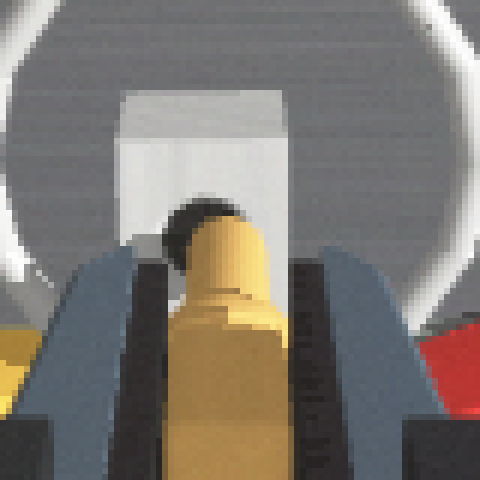

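```bash
python3 -m handwheel '[[[0.2,-0.1,-0.3],[-0.09,-0.27,0],0],[[0.2,-0.1,-0.3],[-0.09,-0.27,0],0],[[0.2,-0.1,-0.3],[-0.09,-0.27,0],0]]'; python3 - <<'E'
from h import *
goS(1.7,-.1,79)
im,d,P,K,Rw,o=grab('wrist'); np.savez('wrist0.npz',im=im,d=d,P=P,K=K,Rw=Rw,o=o)
cv2.imwrite('pics/w6.png',cv2.resize(im[190:250,250:310,::-1],None,fx=8,fy=8,interpolation=cv2.INTER_NEAREST))
E
```

```text
time_s: 10.45
eef_pos: [0.5074, 0.0904, 0.2438]
ee_rot: [-3.141, -0.561, -0.063]
force: [-1.3, 0.7, -1.0]
gripper_width: 0.0119
turn [-0.08, -0.13, 0.04] shift cm [-0.07, 0.05, 0.07] t 10.45
```

View pics/w6.png

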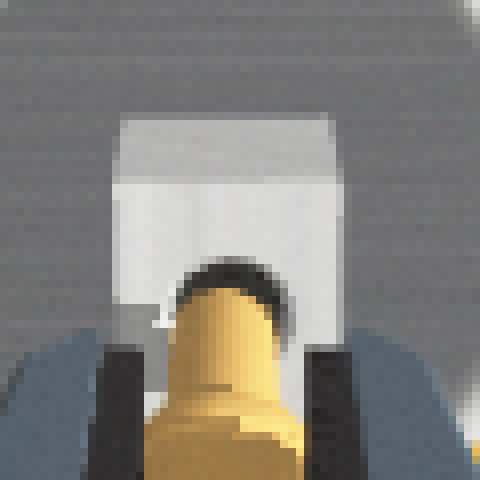

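```bash
cat > q.py <<'E'
from h import *
p,R,s=pose();print('S-frame',((p-S0)@F0*1000).round(1),'F',(s['force']@F0).round(1),'T',(s['ft_torque']@F0).round(2),'t',s['time_s']); goS(1.7,0,79)
E
python3 -m handwheel '[[[-0.1,-0.1,0],[-0.07,0.04,0.3],0],[[-0.1,-0.1,0],[-0.07,0.04,0.5],0],[[-0.1,-0.1,0],[-0.07,0.04,0.5],0]]'; python3 q.py
```

```text
time_s: 10.8
eef_pos: [0.5093, 0.0899, 0.2386]
ee_rot: [3.14, -0.558, -0.063]
force: [-0.2, -0.2, -0.9]
gripper_width: 0.0115
S-frame [ 1.2 -0.  74.2] F [-0.6 -0.3 -0.7] T [0.09 0.47 0.02] t 10.8
turn [0.03, 0.03, 0.05] shift cm [0.05, 0.0, -0.48] t 10.8
```

```bash
python3 -m handwheel '[[[0,0,0],[0.05,0,0.1],0],[[0,0,0],[0.05,0,0.2],0],[[0,0,0],[0.05,0,0.3],0],[[0,0,0],[0.05,0,0.4],0]]'; python3 q.py;
```

```text
time_s: 11.2
eef_pos: [0.5119, 0.0898, 0.2354]
ee_rot: [3.14, -0.558, -0.063]
force: [0.9, 0.9, -1.2]
gripper_width: 0.0116
S-frame [ 1.8 -0.  70.1] F [ 0.1  1.  -1.5] T [ 0.03  0.42 -0.04] t 11.2
turn [0.03, 0.03, 0.05] shift cm [-0.01, -0.0, -0.89] t 11.2
```

```bash
python3 -m handwheel '[[[0,0,0],[0,0,0.1],0],[[0,0,0],[0,0,0.2],0],[[0,0,0],[0,0,0.3],0]]'; python3 q.py;
```

```text
time_s: 11.5
eef_pos: [0.5135, 0.0897, 0.2328]
ee_rot: [3.14, -0.558, -0.063]
force: [0.3, -0.1, -0.9]
gripper_width: 0.0113
S-frame [ 1.8 -0.  67. ] F [-0.3 -0.  -0.9] T [ 0.03  0.4  -0.  ] t 11.5
turn [0.03, 0.03, 0.05] shift cm [-0.01, -0.0, -1.2] t 11.5
```

```bash
python3 -m handwheel '[[[0,0,0],[0,0,0.15],0],[[0,0,0],[0,0,0.3],0],[[0,0,0],[0,0,0.45],0],[[0,0,0],[0,0,0.6],0]]'; python3 q.py;
```

```text
time_s: 11.9
eef_pos: [0.5168, 0.0895, 0.2275]
ee_rot: [3.14, -0.558, -0.063]
force: [0.5, 0.0, -0.3]
gripper_width: 0.0116
S-frame [ 1.7 -0.  60.9] F [ 0.2  0.1 -0.5] T [-0.02  0.39 -0.04] t 11.9
turn [0.03, 0.04, 0.05] shift cm [-0.0, 0.0, -1.81] t 11.9
```

```bash
python3 -m handwheel '[[[0,0,0],[0,0,0.2],0],[[0,0,0],[0,0,0.4],0],[[0,0,0],[0,0,0.6],0],[[0,0,0],[0,0,0.8],0],[[0,0,0],[0,0,1],0]]'; python3 q.py;
```

```text
time_s: 12.4
eef_pos: [0.5221, 0.0891, 0.2189]
ee_rot: [3.14, -0.558, -0.063]
force: [-0.5, -0.4, -2.0]
gripper_width: 0.0118
S-frame [ 1.7 -0.  50.7] F [-1.4 -0.5 -1.5] T [-0.    0.39  0.02] t 12.4
turn [0.04, 0.04, 0.06] shift cm [-0.0, -0.0, -2.83] t 12.4
```

```bash
python3 -m handwheel '[[[0,0,0],[0,0,0.3],0],[[0,0,0],[0,0,0.6],0],[[0,0,0],[0,0,0.9],0],[[0,0,0],[0,0,1.2],0],[[0,0,0],[0,0,1.4],0]]'; python3 q.py;
```

```text
time_s: 12.9
eef_pos: [0.5296, 0.0886, 0.2067]
ee_rot: [3.14, -0.558, -0.063]
force: [-8.8, -0.9, 10.1]
gripper_width: 0.0118
S-frame [ 1.6 -0.1 36.4] F [-2.  -1.5 13.2] T [-0.06  0.66  0.03] t 12.9
turn [0.04, 0.06, 0.05] shift cm [0.01, -0.0, -4.26] t 12.9
```

```bash
python3 -m handwheel '[[[0,0,0],[0,0,0.05],0],[[0,0,0],[0,0,0.1],0]]'; python3 q.py; python3 - <<'E'
from h import *
for n,b in (('wrist',(150,270,220,340)),('side',(150,230,200,300))):
    im,d,P,K,Rw,o=grab(n); t=im[b[0]:b[1],b[2]:b[3],::-1]; globals()[n]=cv2.resize(t,(400,int(400*t.shape[0]/t.shape[1])),interpolation=cv2.INTER_CUBIC)
f=lambda a:np.pad(a,((0,400-a.shape[0]),(0,0),(0,0)))
cv2.imwrite('pics/w7.png',np.hstack([f(wrist),f(side)]))
E
```

```text
time_s: 13.1
eef_pos: [0.5297, 0.0885, 0.2067]
ee_rot: [3.141, -0.558, -0.063]
force: [-11.9, 0.7, 11.5]
gripper_width: 0.0118
S-frame [ 1.7 -0.1 36.3] F [-4.  -0.  16.1] T [0.11 1.02 0.04] t 13.1
turn [0.04, 0.03, 0.02] shift cm [0.0, -0.01, -4.27] t 13.1
```

View pics/w7.png

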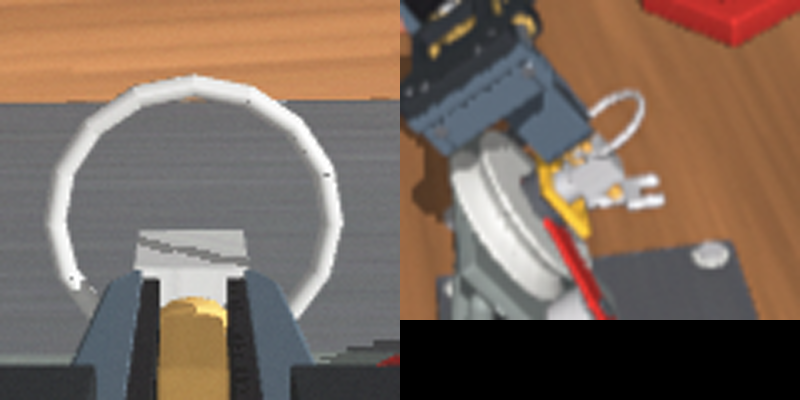

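The side view shows the pin through the spindle, its tip showing brass beneath, with the ring standing outwards. Contact is now stiff. I'll check the seating from depth and with one firmer push.

```bash
python3 -m handwheel '[[[0,0,0],[0,0,0.1],0],[[0,0,0],[0,0,0.18],0]]'; python3 q.py; python3 - <<'E'
from h import *
p,R,s=pose()
im,d,P,K,Rw,o=grab('wrist'); T=(P-p)@R*1000
for v in range(216,262,2): print(v,np.median(T[v,273:283],0).round(1),T[v,273:283,2].std().round(1), im[v,278].tolist())
E
```

```text
time_s: 13.4
eef_pos: [0.5298, 0.0885, 0.2067]
ee_rot: [3.141, -0.559, -0.064]
force: [-20.1, 1.5, 19.9]
gripper_width: 0.0116
S-frame [ 1.7 -0.1 36.3] F [-6.6  0.2 27.6] T [ 0.13  1.53 -0.02] t 13.4
turn [0.04, -0.02, -0.03] shift cm [-0.0, -0.01, -4.27] t 13.4
216 [-31.8  -1.5 209.1] 0.5 [109, 109, 114]
218 [-34.   -1.5 207.8] 1.2 [111, 115, 118]
220 [12.7 -1.4 53.7] 0.4 [183, 182, 181]
222 [12.8 -1.4 49. ] 0.3 [185, 185, 182]
224 [12.9 -1.5 44.5] 59.0 [122, 122, 122]
226 [12.8 -1.4 40.6] 0.5 [128, 129, 126]
228 [12.8 -1.4 36.5] 0.4 [182, 183, 182]
230 [12.9 -1.4 32.4] 0.9 [201, 201, 200]
232 [11.6 -1.4 32.4] 0.6 [217, 218, 215]
234 [10.2 -1.4 32.6] 0.6 [218, 218, 216]
236 [ 8.9 -1.4 32.4] 0.6 [218, 219, 216]
238 [ 7.5 -1.4 32.5] 0.6 [218, 218, 216]
240 [ 7.1 -1.4 29.9] 0.7 [229, 186, 105]
242 [ 6.9 -1.4 27.1] 0.6 [183, 143, 84]
244 [ 6.6 -1.5 24.5] 53.1 [211, 167, 95]
246 [ 6.5 -1.4 21.6] 0.6 [156, 124, 72]
248 [ 6.5 -1.4 18.4] 0.4 [156, 124, 72]
250 [ 6.5 -1.4 15.5] 0.7 [156, 119, 68]
252 [ 6.6 -1.4 12.4] 0.6 [157, 122, 71]
254 [ 6.7 -1.4  9.2] 0.6 [158, 124, 72]
256 [ 6.6 -1.4  6.7] 0.4 [157, 123, 70]
258 [ 6.6 -1.4  4.1] 0.6 [156, 121, 70]
260 [ 6.4 -1.4  2.1] 0.6 [165, 130, 75]
```

Seated: the spindle top is at tool z 32.4 and the collar's underside meets it. Next I'll relax the push, open the gripper and back off along the pin.

```bash
python3 -m handwheel '[[[0,0,0],[0,0,-0.1],0],[[0,0,0],[0,0,-0.1],0.1],[[0,0,0],[0,0,-0.1],0.3],[[0,0,0],[0,0,-0.1],0.4],[[0,0,0],[0,0,-0.1],0.4]]'; python3 q.py; python3 -m handwheel '[[[0,0,0],[0,0,-1.5],0.4],[[0,0,0],[0,0,-4],0.4],[[0,0,0],[0,0,-6],0.2],[[0,0,0],[0,0,-6],0]]'; python3 q.py;  python3 - <<'E'
from h import *
goS(53,-.1,60)
im,d,P,K,Rw,o=grab('wrist','w8.png'); np.savez('wrist0.npz',im=im,d=d,P=P,K=K,Rw=Rw,o=o)
E
```

```text
time_s: 13.95
eef_pos: [0.5294, 0.0886, 0.2075]
ee_rot: [3.141, -0.559, -0.064]
force: [0.1, -0.2, -0.1]
gripper_width: 0.0327
S-frame [ 1.9 -0.1 37.1] F [-0.  -0.2 -0.1] T [0.03 0.26 0.03] t 13.95
turn [0.03, -0.02, -0.04] shift cm [-0.02, -0.01, -4.19] t 13.95
time_s: 14.35
eef_pos: [0.4983, 0.091, 0.261]
ee_rot: [-3.14, -0.564, -0.065]
force: [-0.4, -1.1, -1.1]
gripper_width: 0.0236
S-frame [ 3.8  0.4 99. ] F [-0.8 -1.1 -0.8] T [ 0.06  0.28 -0.  ] t 14.35
turn [-0.07, -0.31, -0.06] shift cm [-0.22, 0.04, 2.0] t 14.35
turn [-0.07, -0.31, -0.06] shift cm [4.9, 0.05, 3.93] t 14.35
```

View pics/w8.png

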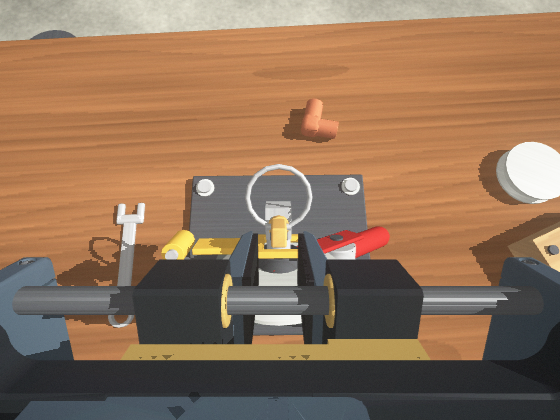

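The pin stands in the hole, the strap is shut, and the ring is outward at (279,195). That was my twelfth picture, so I'll work by numbers from here. Next, closed fingers go over the ring's far end.

```bash
python3 -m handwheel '[[[0,-0.3,0],[2.5,0,0],0],[[0,-0.3,0],[4.9,0,1],0],[[0,-0.3,0],[4.9,0.05,3.5],0],[[0,-0.3,0],[4.9,0.05,4],0],[[0,-0.3,0],[4.9,0.05,4],0]]'; sed -i 's/goS(1.7,0,79)/goS(53,-.1,36)/' q.py; python3 q.py
python3 -c "
from h import *
z=np.load('wrist0.npz');T=(z['P']-S0)@F0*1000;im=z['im']
for v in (166,167,168,169,170,194): print(v,T[v,279].round(1))
print('L/R',[T[195,u].round(1).tolist() for u in (248,249,250,309,310,311)])"
```

```text
time_s: 14.9
eef_pos: [0.5599, 0.0859, 0.2489]
ee_rot: [3.141, -0.551, -0.064]
force: [-0.1, -0.1, -0.4]
gripper_width: 0.0003
S-frame [49.8 -0.8 56.1] F [-0.3 -0.1 -0.3] T [0.04 0.32 0.08] t 14.9
turn [0.07, 0.41, -0.03] shift cm [0.33, -0.08, 2.01] t 14.9
166 [50.4  0.7 13.8]
167 [49.6  0.7 14. ]
168 [48.8  0.7 13.2]
169 [ 1.590e+01  1.000e-01 -2.149e+02]
170 [ 1.450e+01  1.000e-01 -2.144e+02]
194 [-1.570e+01  1.000e-01 -1.834e+02]
L/R [[27.4, 25.2, 13.3], [27.2, 24.5, 12.3], [-16.7, 41.8, -181.1], [27.4, -23.0, 13.0], [27.2, -23.9, 12.3], [27.5, -24.5, 13.6]]
```

```bash
python3 -m handwheel '[[[0,0.4,0],[0.33,-0.08,1],0],[[0,0.4,0],[0.33,-0.08,1.8],0],[[0,0.4,0],[0.33,-0.08,1.8],0]]'; python3 q.py; python3 -m handwheel '[[[0,0,0],[0,0,0.2],0],[[0,0,0],[0,0,0.4],0],[[0,0,0],[0,0,0.6],0],[[0,0,0],[0,0,0.8],0]]'; python3 q.py
```

```text
time_s: 15.2
eef_pos: [0.5718, 0.0858, 0.234]
ee_rot: [3.14, -0.556, -0.064]
force: [-0.2, 0.3, -0.0]
gripper_width: 0.0005
S-frame [51.9 -0.1 37.1] F [-0.2  0.2  0.1] T [-0.01  0.33  0.04] t 15.2
turn [0.1, 0.13, -0.0] shift cm [0.11, -0.0, 0.11] t 15.2
time_s: 15.6
eef_pos: [0.5762, 0.0856, 0.2275]
ee_rot: [3.14, -0.557, -0.064]
force: [-0.6, 0.8, 0.8]
gripper_width: 0.0003
S-frame [52.2 -0.1 29.3] F [-0.1  0.7  1. ] T [ 0.01  0.36 -0.04] t 15.6
turn [0.08, 0.09, -0.01] shift cm [0.08, 0.0, -0.67] t 15.6
```

```bash
python3 -m handwheel '[[[0,0,0],[0,0,0.3],0],[[0,0,0],[-0.1,0,0.66],0],[[0,0,0],[-0.2,0,1.0],0],[[0,0,0],[-0.28,0,1.3],0],[[0,0,0],[-0.37,0,1.55],0]]'; python3 q.py; python3 -m handwheel '[[[0,0,0],[-0.1,0,0.2],0],[[0,0,0],[-0.2,0,0.4],0],[[0,0,0],[-0.3,0,0.6],0],[[0,0,0],[-0.43,0,0.8],0]]'; python3 q.py
```

```text
time_s: 16.1
eef_pos: [0.5813, 0.0852, 0.212]
ee_rot: [3.14, -0.557, -0.064]
force: [0.9, 0.7, 1.1]
gripper_width: 0.0004
S-frame [48.4 -0.1 13.4] F [1.3 0.7 0.5] T [ 0.08  0.24 -0.02] t 16.1
turn [0.09, 0.1, -0.01] shift cm [0.46, 0.0, -2.26] t 16.1
time_s: 16.5
eef_pos: [0.5819, 0.0851, 0.2027]
ee_rot: [3.14, -0.557, -0.064]
force: [0.2, 0.4, -0.1]
gripper_width: 0.0004
S-frame [43.9 -0.2  5.3] F [ 0.1  0.4 -0.1] T [ 0.01  0.29 -0.05] t 16.5
turn [0.09, 0.11, -0.01] shift cm [0.9, -0.0, -3.07] t 16.5
```

```bash
python3 -m handwheel '[[[0,0,0],[-0.15,0,0.2],0],[[0,0,0],[-0.3,0,0.4],0],[[0,0,0],[-0.45,0,0.55],0],[[0,0,0],[-0.65,0,0.75],0],[[0,0,0],[-0.65,0,0.75],0]]'; python3 q.py; python3 - <<'E'
from h import *
im,d,P,K,Rw,o=grab('side'); T=(P-S0)@F0*1000; hsv=cv2.cvtColor(im,cv2.COLOR_RGB2HSV)
m=(abs(T[...,1])<32)&(T[...,0]>18)&(T[...,0]<75)&(T[...,2]<9)&(T[...,2]>-70); m[:, :200]=0
Q=T[m]; print(len(Q)); print(Q[::max(1,len(Q)//40)].round(0).astype(int).tolist())
E
```

```text
time_s: 17.0
eef_pos: [0.5799, 0.0852, 0.1924]
ee_rot: [3.14, -0.556, -0.064]
force: [-0.7, 0.2, -1.1]
gripper_width: 0.0002
S-frame [36.8 -0.3 -2.5] F [-1.2  0.2 -0.5] T [ 0.03  0.3  -0.02] t 17.0
turn [0.1, 0.16, 0.0] shift cm [1.61, -0.01, -3.86] t 17.0
164
[[53, 5, 4], [54, -6, 4], [53, -10, 4], [46, -10, 6], [54, -9, 0], [43, -11, 6], [51, -12, 1], [40, -13, 7], [47, -10, -1], [54, -8, -9], [34, -9, 5], [42, -13, 1], [49, -9, -7], [53, 7, -23], [33, -11, 4], [40, -12, -2], [47, -8, -10], [52, 3, -23], [27, -11, 5], [34, -9, -3], [42, -8, -9], [50, -9, -15], [22, -11, 5], [29, -9, -2], [37, -12, -6], [44, -11, -13], [51, -6, -22], [26, -13, 0], [34, -13, -6], [41, -12, -14], [48, -7, -23], [26, -11, -6], [33, -10, -12], [42, -6, -23], [26, -11, -9], [34, -11, -16], [21, -12, -8], [28, -9, -16], [20, -13, -9], [26, -9, -18], [20, -8, -18]]
```

```bash
python3 -m handwheel '[[[0,0,0],[1.5,0,0],0],[[0,0,0],[3,0,-2],0],[[0,0,0],[3,0,-7],0],[[0,0,0],[3,0,-12],0],[[0,0,0],[3,0,-16],0]]'; python3 q.py; python3 - <<'E'
from h import *
for n in ('side','wrist','top'):
    im,d,P,K,Rw,o=grab(n); np.savez(n+'1.npz',im=im,P=P); T=(P-S0)@F0*1000; hsv=cv2.cvtColor(im,cv2.COLOR_RGB2HSV)
    op=(abs(T[...,1])<32)&(T[...,0]>19)&(T[...,0]<75)&(abs(T[...,2]-5)<45)
    sh=(abs(T[...,1])<30)&(abs(T[...,1])>13)&(T[...,0]>-10)&(T[...,0]<12)&(T[...,2]<10)&(T[...,2]>-50)
    be=(abs(T[...,1])<20)&(T[...,0]>-10)&(T[...,0]<12)&(T[...,2]<-30)&(T[...,2]>-55)
    pn=(abs(T[...,1])<10)&(T[...,0]>-12)&(T[...,0]<14)&(T[...,2]>4)&(T[...,2]<45)
    for k,m in (('open',op),('shutSides',sh),('under',be),('pin',pn)):
        Q=T[m]; print(n,k,len(Q),Q[::max(1,len(Q)//12)].round(0).astype(int).tolist(), 'maxz',Q[:,2].max().round(1) if len(Q) else '')
E
```

```text
time_s: 17.55
eef_pos: [0.5205, 0.0893, 0.3472]
ee_rot: [3.141, -0.559, -0.064]
force: [0.8, -0.4, -0.0]
gripper_width: 0.0005
S-frame [6.830e+01 1.000e-01 1.604e+02] F [ 0.7 -0.3 -0.5] T [ 0.06  0.3  -0.02] t 17.55
turn [0.05, -0.0, -0.03] shift cm [-1.53, 0.01, 12.44] t 17.55
side open 0 [] maxz 
side shutSides 31 [[10, -13, 2], [-1, -18, 4], [-8, -14, 3], [2, -20, 0], [-2, -20, -1], [-9, -13, -4], [1, -22, -5], [-5, -14, -11], [2, -25, -7], [0, -25, -9], [1, -27, -12], [0, -25, -17], [1, -26, -20], [1, -27, -24], [-1, -24, -28], [2, -21, -34]] maxz 4.2
side under 11 [[4, 1, -31], [1, 0, -31], [3, 0, -32], [2, -4, -33], [3, -2, -36], [-3, -5, -31], [-1, -7, -32], [1, -6, -34], [1, 0, -39], [1, -6, -38], [0, -9, -39]] maxz -30.8
side pin 88 [[6, 1, 35], [0, -3, 36], [0, -4, 32], [-2, -7, 33], [-7, -5, 31], [7, -6, 21], [2, -7, 23], [-3, -9, 24], [7, 2, 7], [4, -7, 14], [-2, -5, 13], [-6, -5, 12], [-2, -10, 10]] maxz 35.6
wrist open 0 [] maxz 
wrist shutSides 0 [] maxz 
wrist under 0 [] maxz 
wrist pin 47 [[13, 3, 5], [9, 2, 4], [8, 2, 7], [7, 3, 9], [7, 2, 13], [8, 3, 19], [7, 2, 21], [8, 3, 26], [8, 2, 28], [8, 3, 34], [7, 2, 34], [6, 3, 36], [4, 2, 34], [2, 3, 35], [1, 2, 35], [-1, 3, 35]] maxz 37.1
top open 0 [] maxz 
top shutSides 55 [[1, 19, -33], [0, 18, -29], [2, 25, -21], [-1, -16, -31], [-2, -19, -29], [0, -21, -21], [1, -22, -15], [2, -24, -11], [-1, -22, -10], [2, 18, 4], [-1, 20, 3], [0, -20, 0], [-1, 13, 6], [-3, -20, -1]] maxz 8.1
top under 9 [[1, 19, -33], [0, 14, -34], [1, -11, -35], [-1, 16, -31], [-4, 14, -36], [-2, -11, -37], [-3, -14, -34], [-1, -16, -31], [-2, -19, -33]] maxz -31.1
top pin 45 [[12, 5, 5], [10, -2, 6], [4, 7, 6], [7, 0, 9], [5, -9, 5], [6, 4, 12], [7, -2, 12], [4, 9, 14], [7, 2, 18], [6, -5, 15], [8, 4, 23], [4, -5, 16], [4, -3, 21], [-4, -9, 7], [-9, -10, 8]] maxz 31.0
```

The ring is shut: its wire lies in the plane x≈0 round the spindle, with nothing left sticking outwards. The lug's top is about 33 mm above the spindle. I'll settle briefly, check the strap and hand in.

```bash
python3 -m handwheel '[[[0,0,0],[0,0,-1],0],[[0,0,0],[0,0,-1],0],[[0,0,0],[0,0,-1],0]]'; python3 - <<'E'
from h import *
im,d,P,K,Rw,o=grab('top'); T=(P-S0)@F0*1000; hsv=cv2.cvtColor(im,cv2.COLOR_RGB2HSV)
y=(hsv[...,0]>18)&(hsv[...,0]<35)&(hsv[...,1]>120)&(abs(T[...,0])<150)&(T[...,1]>20)&(T[...,1]<80)&(T[...,2]>-40)
Q=T[y]; print('strap',len(Q),np.polyfit(Q[:,1],Q[:,0],1).round(3),Q.mean(0).round(1)); print(r.sense()['force']); print(r.sign_off())
E
```

```text
time_s: 18.0
eef_pos: [0.5162, 0.0899, 0.3558]
ee_rot: [-3.141, -0.562, -0.064]
force: [0.3, 0.1, 0.4]
gripper_width: 0.0004
strap 200 [-0.436  5.281] [-15.3  47.3  11.6]
[ 0.69632196  0.00088347 -0.01368346]
the job is handed in; nothing more can be done
None
```

I handed the job in at 18 s of the 67 s allowed. The hand-in gives no verdict, and the last strap check disagreed with the earlier ones.

**What I did**
- **Strap:** I swung it shut with closed fingertips until it met its stop, at about 9 N.
- **Linchpin:** It went down the hole with almost no force. I pushed until the collar stopped on the spindle, about 28 N at most on the wrist, then released it with the ring standing outwards.
- **Ring:** I pressed it along its arc past the snap point, with very low force readings (about 2 N at most), and then backed the arm clear.

**Last checks**
- **Ring:** Side and top depth show it shut round the spindle end. The wire lies at x ≈ 0 and y up to about ±27 mm, and was seen down to z ≈ -39. With my spindle frame about 3 mm low, that puts it at about -42 (limit -38). Nothing was left standing outwards.
- **Pin:** The lug top is 32–34 mm above the spindle's top, so the collar is home.
- **Arm:** It is clear, with the force close to zero.
- **Strap, disagreement:** A line fitted to the yellow pixels in the last top view sloped -0.44 instead of about 0, with a mean at x -15, z +12. That mean is above where the strap can be, so I put it down to stray pixels, but I handed in without re-checking. The stop contact and the wrist pictures with the pin held and just after I released it all showed the strap shut.
- **Other bench items:** Nothing touched them as far as I could tell, but I did not measure their final positions.

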